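# Function-test the bench stop button

### The arm

A 6-joint arm with a two-finger parallel gripper is mounted at the origin on the work surface. World frame = base frame: x ahead of the robot, y to its left, z up, the work surface at z = 0. Lengths are in mm, angles in rad, forces in N, time in s.
With the tool pointing down it reaches from about 275 to 1000 mm from the base axis. Payload 8.4 kg.
Tool frame: the origin (TCP) lies on the mounting face of the last link; the fingertips stand 173 mm ahead of it and the grasp point (between the pads) lies 155 mm ahead of it; z points along the fingers, y is the direction in which the jaws open and shut (so a half turn about z gives the same grasp; the last joint's range is limited). The gripper opens to 85 mm and grips with 20 to 120 N. Pads are 22 mm wide; open, the fingers measure 114 mm over their backs; the gripper's body (76 mm by 85 mm) begins 54 mm behind the grasp point. The pads swing forward as they close: fully open they stand 13 mm farther back than shut.
Start: joints at [1.261, 0.353, 1.633, -0, 1.155, -0.002], TCP at [189.351, 595.631, 404.681] pointing down, gripper open.
Joint ranges: [-2.63, 2.63], [-0.92, 2.1], [0.06, 2.66], [-1.3, 4.44], [0, 2.69], [-3.02, 3.02]. Speed limits (rad/s): [2.22, 2.22, 2.79, 3.14, 3.14, 3.14].

### API

Orientations are given as [roll, pitch, yaw] about the fixed x, y, z axes, in that order (R = Rz(yaw) Ry(pitch) Rx(roll)).
In Python, from rig import r, grab_frame, spotter gives the robot as it stands.
- The arm moves only by the tool apply_moves, never from a script. Its argument "motion" is text: rows parted by semicolons, each of 5 numbers parted by spaces: the opening, from -1 (shut) to 1 (fully open), then the shift along the tool's x, y, z as a fraction of full scale, then the turn about the tool's z as a fraction of full scale. In form: hand x y z twist; .... A call has 1 to 20 rows; each row is the pose to reach, as a shift and turn from the pose commanded when the call began, along the tool's axes at that moment, turning the shorter way round; what a row does not reach only later rows make up. Full scale, the value 1, is 1 m for a shift and pi rad for a turn. A row lasts 1/12 s, in which the tool goes at most 41.7 mm and 7.16 degrees, less where a joint would pass 70% of its speed; a pose out of reach is approached as far as the arm can. A call with a number of a shift or a turn outside -1 to 1 is refused whole. A call with a gripper value outside its range is refused whole. The fingers move at their own pace and stop on an object; "squeeze" is the grip in N (left out, the last holds). Time passes only in rows, so rows that repeat a pose let the fingers close. It gives the time, the measured TCP pose, the force and the opening at its end, in the units of the state.
- r.sense(): the state, without advancing time (a new reading comes with each control period).
- grab_frame(name): name is "scene" or "top" or "wrist"; returns a dict with "img" (420x560x3 uint8, red, green, blue), "fx", "fy", "cx", "cy" (pixels), "R" (3x3) and "t" (3): a world point X has camera coordinates R X + t. Camera axes: x right, y down, z forward; pixel columns grow to the right and rows downward; lengths in mm; the calibration is good to about 2 mm. A picture is of the moment at which its call begins. There is no depth.
- r.sign_off(): hands the job in, once; it reports no verdict.
Trained networks look in the newest picture that a camera, given by its name, has taken for a name from the list of things; names that differ only in an ending like _2 or _b are one class to them, and where a whole thing is asked for, a point or a joint stands for the part that bears it (a point fixed in the world has none). Each returns a list of dicts, best first, with "conf" (0 to 1); they miss things now and then, are a little off and sometimes report something else, mostly with a low value. They report only what shows in the picture. A call takes as long as a camera call. They do not tell look-alikes from the thing itself.
- spotter.boxes_of(query, camera): "point" ([x, y, z] in mm, in world coordinates, good to about 4 mm: the middle of the surface that is visible of it).
- spotter.place_of(query, camera): "point" ([x, y, z] in mm, in world coordinates, good to about 4 mm: a listed point, or the origin of a listed thing).
The state is a dict: "clock": time; "qpos": joint angles; "qvel": joint speeds; "joint_efforts": joint torques, N m; "eef_pos": TCP position; "tcp_rot": TCP orientation; "contact_force": force on the tool from outside, world axes, zero at the start; "wrist_torque": the same for the moment, N m; "opening": opening from 0.0 (shut) to 1.0 (fully open).
Only numpy, scipy, OpenCV 4.12 (cv2) and the standard library are available. Lean on these libraries where they do the work, as an engineer would, in place of code of your own. Each camera call takes 0.05 s, during which the arm holds its last target.

### The job

Try out the bench's emergency stop: push the big winged mushroom button straight down with the fingertips until it latches, let go so that it stays in by itself, then twist its head clockwise (seen from above) by pushing on a wing until it springs back out. After that, press the small round reset button on the other box all the way in, let go and move clear. Only touch and push: pick nothing up, and leave the screwdriver, the cup and the fan lying where they are.

Things in the scene. Friction and masses are not known exactly. Their poses are not given: they have to be found in the camera images.
- stop_press (a joint): How far the mushroom button is pushed in, m: 0 = out, 0.0095 = hard bottom stop. A spring pushes it out (3.5 N at first, some 8 N to push it fully in). Past about 0.008 a latch catches it, and after letting go it stays in at about 0.0073 until it is twisted.
- stop_twist (a joint): How far the mushroom head is turned clockwise seen from above, rad: 0 = rest, 0.85 = hard stop. It turns only clockwise from rest, and a weak spring (0.02 to 0.06 N m) turns it back. When latched in, turning past about 0.5 rad frees the latch and the button springs out; turn to 0.7 to be sure.
- stop_top (a point): Centre of the top of the black mushroom head, on its vertical turning axis; 96 mm above the bench when out. Head 44 mm across, 19 mm thick, with two opposite wings, 12 mm wide and 14 mm high, reaching 44 mm from the axis; wing tops lie 4 mm and undersides 18 mm below this point. Goes down and turns with the head.
- stop_box: Bare aluminium box, 76 x 76 mm, 60 mm high, fixed to the bench, that carries the mushroom button at its centre; origin at the centre of its underside. A collar 38 mm across and 6 mm high surrounds the stem on its top; outside the collar the space between wings and box is open (18 mm when out, 10 mm when latched in).
- stop_wing_a (a point): Point inside one wing, 34 mm from the turning axis, mid-width and mid-height (11 mm below stop_top). Moves with the head.
- stop_wing_b (a point): The same point in the opposite wing.
- reset_top (a point): Centre of the top of the reset button: a flat black round button 28 mm across, its top 78 mm above the bench, in a grey ring 44 mm across, on a second bare aluminium box 76 x 76 mm, 60 mm high, fixed to the bench. The two boxes may be on either side.
- reset (a joint): How far the reset button is pushed in, m: 0 = out, 0.006 = fully in, which takes 5 N. It springs back when let go.
- driver: Loose screwdriver, black handle, 190 mm long, lying on the bench; origin under its middle, x axis along it. Bystander.
- screw_cup: Loose white plastic cup, 60 mm across, 55 mm high; origin at the centre of its underside. Bystander.
- fan: Loose black square case fan, 80 x 80 x 25 mm, lying flat; origin at the centre of its underside. Bystander.
Things that resemble listed ones, but are neither listed nor needed, are in the scene too. What is shaped like the stop_box but green or pink is not meant.

How it is judged:
By the outcome, as a careful person would: the job done as asked, in the order asked, and still so for the second after the job is handed in, with the robot touching nothing.
It also fails if it takes over 58 s, if anything falls off the work surface, if the arm or the gripper's body presses on something with over 40 N, if the wrist force passes 120 N, or if a joint passes its speed limit or range.

## Working session

There is one attempt and no reset: what is moved stays moved. The work goes in short steps, Python scripts to look and compute and a tool call to move; the robot and the scene stay as the last step left them, time stands still between calls to the robot, and variables do not carry over. Pictures are saved under pics/ and viewed, and the job is handed in when it is done.

Besides the shell and the picture viewer there is one more tool, called by a JSON object that holds its "name" and its "arguments", one argument or row to a line. apply_moves: Moves the arm, as the interface text tells. Its arguments: {"type":"object","properties":{"motion":{"type":"string"},"squeeze":{"type":"number"}},"required":["motion"]}

```bash
mkdir -p pics; python3 - <<'E'
from rig import r, grab_frame, spotter
import cv2
s=r.sense(); print(s['clock'],s['eef_pos'],s['tcp_rot'],s['contact_force'],s['opening'])
for c in ['scene','top']:
    f=grab_frame(c); cv2.imwrite(f'pics/{c}0.png',f['img'][:,:,::-1])
    print(c,f['fx'],f['R'],f['t'])
    for q in ['stop_top','stop_wing_a','stop_box','reset_top']:
        print(q,[(d['conf'],[round(v) for v in d['point']]) for d in spotter.place_of(q,c)])
print(r.sense()['clock'])
E
```

```text
0.0 [189.28152516 595.39450867 403.95158766] [-3.14015821e+00  5.44077859e-06  2.83378280e+00] [-1.38414093  0.59534802 -0.41876415] 1.0004770283621849
scene 403.0262767606761 [[-8.85909483e-01  4.63857806e-01 -5.68302503e-04]
 [ 2.93463295e-01  5.59527966e-01 -7.75117894e-01]
 [-3.59226505e-01 -6.86851069e-01 -6.31816371e-01]] [481.68531903 -81.33660177 958.55647574]
stop_top [(0.95, [523, 211, 96]), (0.9, [381, 246, 94]), (0.56, [666, 298, 97])]
stop_wing_a [(0.94, [413, 259, 80]), (0.85, [643, 272, 88]), (0.76, [554, 231, 86]), (0.71, [490, 199, 83]), (0.68, [346, 240, 86])]
stop_box [(0.97, [378, 249, 0]), (0.91, [521, 213, -3])]
reset_top [(0.58, [513, -230, 86])]
top 482.77981027897766 [[ 0.0201323  -0.99971522  0.01281322]
 [-0.99769029 -0.02091981 -0.0646255 ]
 [ 0.06487515 -0.01148256 -0.99782732]] [  11.02801708  554.07645761 1168.41858164]
stop_top [(0.86, [380, 248, 96]), (0.73, [663, 297, 92]), (0.65, [524, 212, 94])]
stop_wing_a [(0.93, [688, 323, 85]), (0.86, [412, 258, 82]), (0.73, [637, 277, 87]), (0.63, [348, 239, 85]), (0.6, [489, 202, 82]), (0.59, [558, 226, 88])]
stop_box [(0.75, [663, 294, -2]), (0.72, [523, 215, 0]), (0.58, [380, 250, 1])]
reset_top [(0.51, [515, -230, 83])]
0.5
```

View pics/scene0.png

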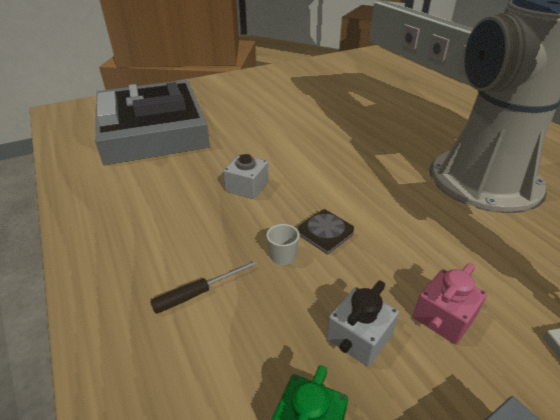

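View pics/top0.png

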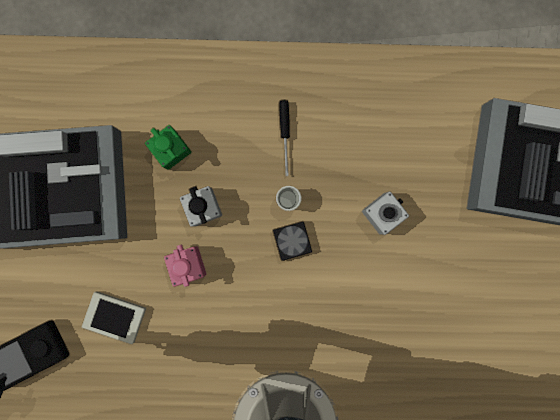

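The stop with the black head on bare aluminium is at about (200,206) in the top view, with green at (167,147) and pink at (183,265) as look-alikes. The reset is at about (389,212). I'll check the measured points by projecting them into both pictures.

```bash
cat > h.py <<'E'
import numpy as np,cv2
def proj(f,X):
    c=f['R']@np.array(X,float)+f['t']; return f['fx']*c[0]/c[2]+f['cx'],f['fy']*c[1]/c[2]+f['cy']
def crop(f,X,h,name,pts,s=6):
    u,v=map(int,proj(f,X)); im=f['img'][:,:,::-1][max(v-h,0):v+h,max(u-h,0):u+h]
    o=(max(u-h,0),max(v-h,0)); im=cv2.resize(im,None,fx=s,fy=s,interpolation=cv2.INTER_CUBIC)
    for p in pts:
        a,b=proj(f,p); cv2.circle(im,(int((a-o[0]+.5)*s),int((b-o[1]+.5)*s)),3,(0,0,255),-1)
    return im
E
python3 - <<'E'
from rig import r, grab_frame, spotter
from h import *
rows=[]
S=[523.5,211.5]
a=np.deg2rad(22.8); w=np.array([np.cos(a),np.sin(a)])
for c in ['scene','top']:
    f=grab_frame(c)
    P=[[*S,96],[*(S+44*w),92],[*(S-44*w),92]]
    Q=[[514,-230,78]]+[[514+22*np.cos(t),-230+22*np.sin(t),70] for t in np.arange(0,6.2,.78)]
    rows.append(np.hstack([crop(f,P[0],30,c,P),crop(f,Q[0],30,c,Q)]))
cv2.imwrite('pics/c1.png',cv2.resize(np.vstack(rows),(600,600)))
E
```

```text
(no output)
```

View pics/c1.png

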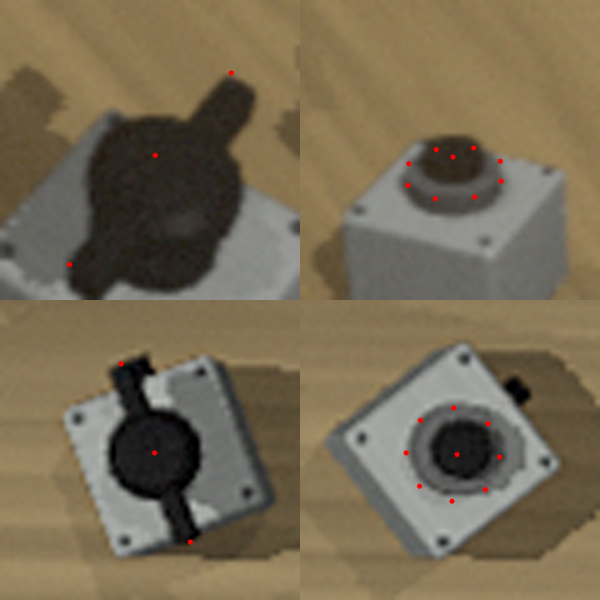

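The marks match the pictures (wing axis about 23°, reset ring centred to within a few mm). Next I'll move above the stop with the fingers shut and yaw about 1.3.

{"name": "apply_moves", "arguments": {
  "motion": "-1 -0.435 -0.265 0.06 0.488;-1 -0.435 -0.265 0.06 0.488;-1 -0.435 -0.265 0.06 0.488;-1 -0.435 -0.265 0.06 0.488;-1 -0.435 -0.265 0.06 0.488;-1 -0.435 -0.265 0.06 0.488;-1 -0.435 -0.265 0.06 0.488;-1 -0.435 -0.265 0.06 0.488;-1 -0.435 -0.265 0.06 0.488;-1 -0.435 -0.265 0.06 0.488;-1 -0.435 -0.265 0.06 0.488;-1 -0.435 -0.265 0.06 0.488;-1 -0.435 -0.265 0.06 0.488;-1 -0.435 -0.265 0.06 0.488;-1 -0.435 -0.265 0.06 0.488;-1 -0.435 -0.265 0.06 0.488;-1 -0.435 -0.265 0.06 0.488;-1 -0.435 -0.265 0.06 0.488"
}}

```text
clock: 2.1
eef_pos: [522.9, 212.5, 344.9]
tcp_rot: [3.142, -0.0, 1.303]
contact_force: [0.5, -0.9, -1.2]
opening: 0.0
```

```bash
python3 - <<'E'
from rig import r, grab_frame, spotter
from h import *
s=r.sense(); print(s['clock'],s['eef_pos'],s['tcp_rot'],s['contact_force'],s['opening'],s['qpos'])
f=grab_frame('wrist')
S=np.array([523.5,211.5]);a=np.deg2rad(22.8); w=np.array([np.cos(a),np.sin(a)])
im=f['img'][:,:,::-1].copy()
for p in [[*S,96],[*(S+44*w),92],[*(S-44*w),92]]:
    u=proj(f,p); print(u); cv2.circle(im,tuple(int(x) for x in u),3,(0,0,255),-1)
cv2.imwrite('pics/w1.png',im)
for q in ['stop_top','stop_wing_a']:
    print(q,[(d['conf'],np.round(d['point'],1)) for d in spotter.place_of(q,'wrist')])
E
```

```text
2.1 [522.85856703 212.47373157 344.91553737] [ 3.14155471e+00 -2.54002560e-04  1.30326429e+00] [ 0.45897484 -0.93277547 -1.17793771] 2.906548990871041e-05 [3.83273661e-01 3.25210504e-01 1.82109863e+00 2.13510481e-04
 9.95099461e-01 6.50689480e-01]
(np.float64(282.7361093231045), np.float64(220.35722808876827))
(np.float64(332.21487695036313), np.float64(181.81640319323083))
(np.float64(236.56167133710804), np.float64(252.72318473428922))
stop_top [(0.84, array([381. , 247.5, 100.3])), (0.8, array([662. , 302.3,  95.4])), (0.55, array([518.8, 215.7,  95.7]))]
stop_wing_a [(0.9, array([493.9, 199.7,  83.5])), (0.88, array([347.6, 238.6,  86.6])), (0.87, array([555. , 229.1,  83. ])), (0.83, array([412.3, 259.3,  83.1])), (0.69, array([638.6, 279.2,  83.8]))]
```

View pics/w1.png

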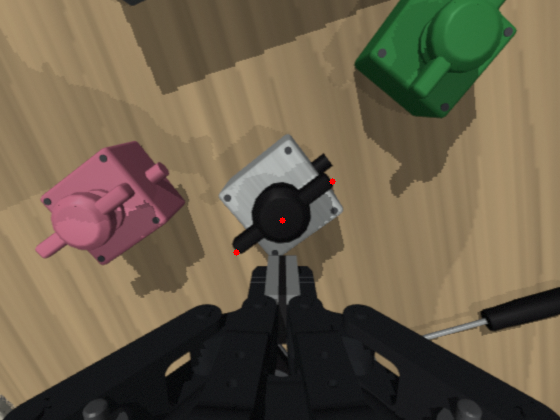

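The head is under the fingers. Pressing down now: fast to just above, then slow.

{"name": "apply_moves", "arguments": {
  "motion": "-1 0 0 0.03 0;-1 0 0 0.06 0;-1 0 0 0.07 0;-1 0 0 0.074 0;-1 0 0 0.077 0;-1 0 0 0.079 0;-1 0 0 0.081 0;-1 0 0 0.083 0;-1 0 0 0.084 0;-1 0 0 0.085 0;-1 0 0 0.085 0;-1 0 0 0.085 0"
}}

```text
clock: 3.25
eef_pos: [523.8, 211.5, 261.5]
tcp_rot: [3.141, -0.0, 1.301]
contact_force: [-4.7, -1.8, 6.2]
opening: 0.0
```

{"name": "apply_moves", "arguments": {
  "motion": "-1 0 0 0.001 0;-1 0 0 0.002 0;-1 0 0 0.003 0;-1 0 0 0.003 0;-1 0 0 0.003 0"
}}

```text
clock: 3.67
eef_pos: [523.9, 211.6, 259.5]
tcp_rot: [3.141, -0.001, 1.301]
contact_force: [-8.3, -2.3, 16.7]
opening: -0.002
```

The force jumped to 17 N at a depth of about 9.5 mm, so it reached the bottom stop. Lifting to check that it stays latched.

{"name": "apply_moves", "arguments": {
  "motion": "-1 0 0 -0.02 0;-1 0 0 -0.05 0;-1 0 0 -0.085 0;-1 0 0 -0.085 0;-1 0 0 -0.085 0;-1 0 0 -0.085 0"
}}

```text
clock: 4.17
eef_pos: [523.7, 211.4, 342.7]
tcp_rot: [3.14, -0.001, 1.301]
contact_force: [0.7, 0.6, -0.5]
opening: 0.002
```

```bash
python3 - <<'E'
from rig import r, grab_frame, spotter
from h import *
s=r.sense(); print(s['clock'],s['eef_pos'],s['tcp_rot'],s['contact_force'])
f=grab_frame('wrist')
cv2.imwrite('pics/w2.png',f['img'][:,:,::-1])
for q in ['stop_top','stop_wing_a']:
    print(q,[(d['conf'],np.round(d['point'],1)) for d in spotter.place_of(q,'wrist')])
g=grab_frame('scene'); S=[523,212]
a=np.deg2rad(22.8); w=np.array([np.cos(a),np.sin(a)])
for q in ['stop_top','stop_wing_a']:
    print(q,[(d['conf'],np.round(d['point'],1)) for d in spotter.place_of(q,'scene')])
im=np.hstack([crop(g,[*S,90],35,'',[[*S,88.7]],6),crop(f,[*S,90],35,'',[[*S,88.7]],6)])
cv2.imwrite('pics/c2.png',cv2.resize(im,(800,400)))
E
```

```text
4.1667 [523.70568036 211.40950926 342.68175415] [ 3.14020076e+00 -1.09061983e-03  1.30080654e+00] [ 0.66234913  0.64535959 -0.51530222]
stop_top [(0.85, array([383.2, 244.7,  97.5])), (0.72, array([520.6, 216.6,  89.2])), (0.7, array([660.4, 299.3,  94.5]))]
stop_wing_a [(0.97, array([554.4, 228.9,  72.7])), (0.8, array([348.5, 237.3,  86.9])), (0.65, array([637.9, 278.7,  85.4])), (0.56, array([412.8, 257.8,  82.1]))]
stop_top [(0.89, array([382.1, 241. ,  94.4])), (0.81, array([523.4, 213.3,  92.9])), (0.75, array([664.9, 298.1,  96.3]))]
stop_wing_a [(0.98, array([491.9, 199.6,  75.6])), (0.91, array([555.8, 231.8,  78.7])), (0.91, array([644.4, 272.3,  88. ])), (0.74, array([349.5, 236.3,  87.7])), (0.64, array([415.8, 259.8,  82. ]))]
```

View pics/c2.png

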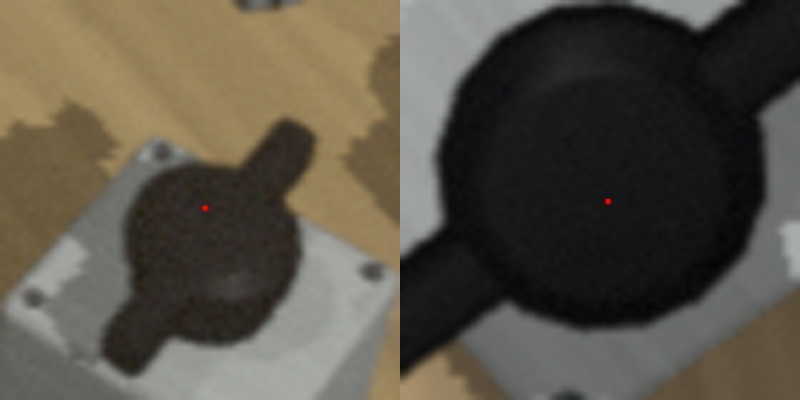

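View pics/w2.png

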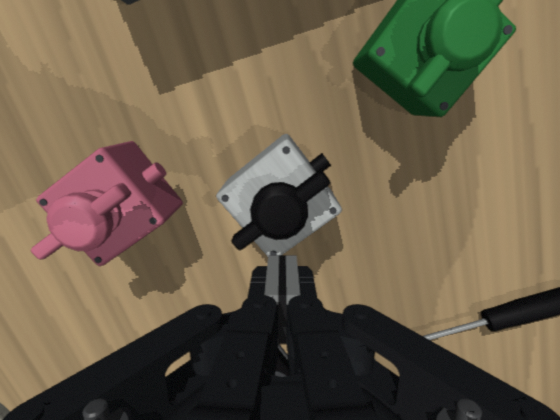

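Latched: the wing points are down from about 85 to about 75 mm. Next I'll lower the shut fingers beside the far wing, on its counter-clockwise side.

{"name": "apply_moves", "arguments": {
  "motion": "-1 0.04 -0.007 0 -0.046;-1 0.04 -0.007 0 -0.046;-1 0.04 -0.007 0 -0.046;-1 0.04 -0.007 0.03 -0.046;-1 0.04 -0.007 0.06 -0.046;-1 0.04 -0.007 0.08 -0.046;-1 0.04 -0.007 0.09 -0.046;-1 0.04 -0.007 0.1 -0.046;-1 0.04 -0.007 0.1 -0.046;-1 0.04 -0.007 0.1 -0.046"
}}

```text
clock: 5.3
eef_pos: [527.8, 251.6, 242.0]
tcp_rot: [3.142, 0.0, 1.445]
contact_force: [1.1, 0.7, 0.9]
opening: 0.003
```

```bash
python3 - <<'E'
from rig import r, grab_frame, spotter
from h import *
s=r.sense(); print(s['clock'],s['eef_pos'],s['tcp_rot'],s['contact_force'],s['qpos'])
f=grab_frame('wrist')
g=grab_frame('scene')
im=np.hstack([crop(g,[523,214,90],50,'',[],4),cv2.resize(f['img'][:,:,::-1],None,fx=400/420,fy=400/420)[:,80:480]])
cv2.imwrite('pics/c3.png',im)
S=np.array([523,214.]);p=s['eef_pos'][:2];y=s['tcp_rot'][2]
for phi in [82,70,58,46,34,26,20,15,10,7,4,1]:
    t=np.deg2rad(phi); d=S+38*np.array([np.cos(t),np.sin(t)])-p
    print(phi,np.round([(d@[np.cos(y),np.sin(y)])/1000,(d@[np.sin(y),-np.cos(y)])/1000,(y-t)/np.pi],4))
E
```

```text
5.3 [527.79876942 251.62658854 241.96978104] [3.14158216e+00 2.07066961e-05 1.44463565e+00] [1.11208984 0.69097973 0.89797045] [ 4.42314252e-01  4.90760450e-01  1.84269208e+00 -3.19525122e-05
  8.08142428e-01  5.68496999e-01]
82 [0.0001 0.0005 0.0043]
70 [-0.0009  0.0084  0.071 ]
58 [-0.0034  0.0159  0.1376]
46 [-0.0075  0.0227  0.2043]
34 [-0.0129  0.0286  0.271 ]
26 [-0.0171  0.0318  0.3154]
20 [-0.0205  0.0338  0.3487]
15 [-0.0236  0.0351  0.3765]
10 [-0.0267  0.0363  0.4043]
7 [-0.0286  0.0368  0.421 ]
4 [-0.0305  0.0372  0.4376]
1 [-0.0325  0.0376  0.4543]
```

View pics/c3.png

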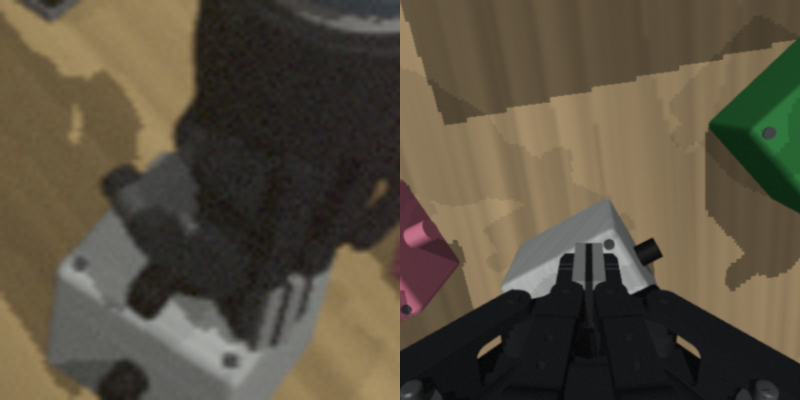

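The fingertips are beside the wing (wing at (150,290), tips at about (265,335) in the scene crop). Sweeping clockwise along the arc.

{"name": "apply_moves", "arguments": {
  "motion": "-1 0 0.004 0 0.037;-1 -0.001 0.008 0 0.071;-1 -0.002 0.012 0 0.104;-1 -0.003 0.016 0 0.138;-1 -0.005 0.019 0 0.171;-1 -0.007 0.023 0 0.204;-1 -0.01 0.026 0 0.238;-1 -0.013 0.029 0 0.271;-1 -0.015 0.03 0 0.293;-1 -0.017 0.032 0 0.315;-1 -0.019 0.033 0 0.332;-1 -0.021 0.034 0 0.349;-1 -0.022 0.0345 0 0.363;-1 -0.0236 0.035 0 0.377;-1 -0.0236 0.035 0 0.377;-1 -0.0236 0.035 0 0.377"
}}

```text
clock: 6.73
eef_pos: [560.0, 224.2, 243.0]
tcp_rot: [-3.141, -0.003, 0.262]
contact_force: [1.6, 1.2, 1.0]
opening: 0.002
```

```bash
python3 - <<'E'
from rig import r, grab_frame, spotter
from h import *
s=r.sense(); print(s['clock'],s['eef_pos'],s['tcp_rot'],s['contact_force'],s['wrist_torque'])
f=grab_frame('wrist')
g=grab_frame('scene')
for q in ['stop_top','stop_wing_a']:
    print(q,[(d['conf'],np.round(d['point'],1)) for d in spotter.place_of(q,'scene')])
im=np.hstack([crop(g,[523,214,90],50,'',[],4),cv2.resize(f['img'][:,:,::-1],None,fx=400/420,fy=400/420)[:,80:480]])
cv2.imwrite('pics/c4.png',im)
E
```

```text
6.7333 [560.03966536 224.2308874  242.95305871] [-3.14120961e+00 -2.90447455e-03  2.62053898e-01] [1.5905958  1.15222707 1.04614299] [ 0.16070732 -0.26129684  0.0492788 ]
stop_top [(0.75, array([661.8, 303.1, 100. ])), (0.69, array([380.7, 242.8,  93.5])), (0.57, array([522.5, 214.4, 100.6]))]
stop_wing_a [(0.89, array([347. , 233.9,  89. ])), (0.79, array([643.7, 273.5,  89.1])), (0.6, array([411.7, 261.1,  84.3])), (0.54, array([443.9,  -7.4,  -3.4])), (0.4, array([493.8, 221.5,  85.6]))]
```

View pics/c4.png

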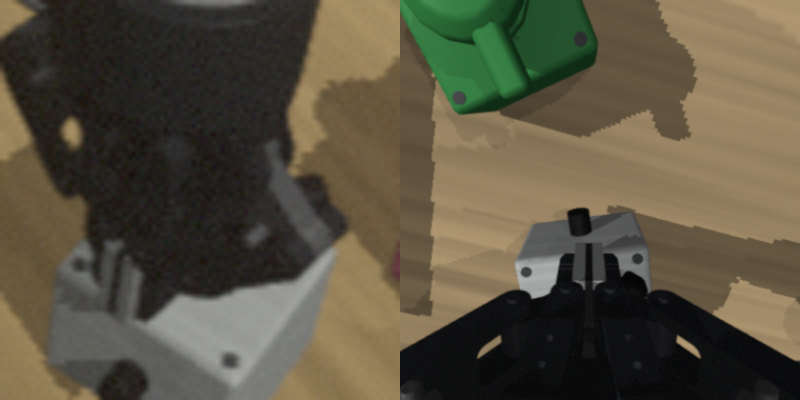

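The wing point reads about 0.65 rad turned and the head is back up at about 97 mm. I'll go a little further to be sure.

{"name": "apply_moves", "arguments": {
  "motion": "-1 0 0.002 0 0.015;-1 0 0.004 0 0.03;-1 -0.001 0.006 0 0.045;-1 -0.001 0.007 0 0.055;-1 -0.001 0.007 0 0.055;-1 -0.001 0.007 0 0.055"
}}

```text
clock: 7.43
eef_pos: [560.6, 217.6, 242.1]
tcp_rot: [-3.14, -0.002, 0.088]
contact_force: [2.2, 5.6, -0.3]
opening: 0.002
```

```bash
python3 - <<'E'
from rig import r, grab_frame, spotter
from h import *
s=r.sense(); print(s['clock'],s['eef_pos'],s['tcp_rot'],s['contact_force'],s['wrist_torque'])
for c in ['scene','top','wrist']:
  g=grab_frame(c)
  for q in ['stop_top','stop_wing_a']:
    print(c,q,[(d['conf'],np.round(d['point'],1)) for d in spotter.place_of(q,c) if np.hypot(d['point'][0]-523,d['point'][1]-214)<60])
E
```

```text
7.4333 [560.57556818 217.62397541 242.06349563] [-3.14009581e+00 -1.69383919e-03  8.81337015e-02] [ 2.17893668  5.57423755 -0.29465934] [ 0.9007955  -0.34170034 -0.00315608]
scene stop_top [(0.71, array([522.1, 213.9,  99.8]))]
scene stop_wing_a [(0.59, array([492.9, 227.2,  83.7]))]
top stop_top [(0.48, array([523.8, 212.1,  92.7]))]
top stop_wing_a [(0.39, array([492.8, 231.8,  80.4]))]
wrist stop_top [(0.93, array([521. , 216.1,  95.4]))]
wrist stop_wing_a [(0.96, array([554. , 205.9,  83.8]))]
```

It is turned to about 0.85 rad with the head up. Going back along the same arc, then up.

```bash
python3 - <<'E'
import numpy as np
S=np.array([523,214.]);p=np.array([560.6,217.6]);y=.088
for phi in [11,17,23,29,35,41,47,53,59,65,71,77,82]:
    t=np.deg2rad(phi); d=S+38*np.array([np.cos(t),np.sin(t)])-p
    print('-1',*np.round([(d@[np.cos(y),np.sin(y)])/1000,(d@[np.sin(y),-np.cos(y)])/1000,0,(y-t)/np.pi],3))
E
```

```text
-1 0.0 -0.004 0.0 -0.033
-1 -0.001 -0.008 0.0 -0.066
-1 -0.002 -0.011 0.0 -0.1
-1 -0.003 -0.015 0.0 -0.133
-1 -0.005 -0.019 0.0 -0.166
-1 -0.007 -0.022 0.0 -0.2
-1 -0.01 -0.025 0.0 -0.233
-1 -0.012 -0.028 0.0 -0.266
-1 -0.015 -0.03 0.0 -0.3
-1 -0.019 -0.033 0.0 -0.333
-1 -0.022 -0.034 0.0 -0.366
-1 -0.026 -0.036 0.0 -0.4
-1 -0.029 -0.037 0.0 -0.428
```

{"name": "apply_moves", "arguments": {
  "motion": "-1 0 -0.004 0 -0.033;-1 -0.001 -0.008 0 -0.066;-1 -0.002 -0.011 0 -0.1;-1 -0.003 -0.015 0 -0.133;-1 -0.005 -0.019 0 -0.166;-1 -0.007 -0.022 0 -0.2;-1 -0.01 -0.025 0 -0.233;-1 -0.012 -0.028 0 -0.266;-1 -0.015 -0.03 0 -0.3;-1 -0.019 -0.033 0 -0.333;-1 -0.022 -0.034 0 -0.366;-1 -0.026 -0.036 0 -0.4;-1 -0.029 -0.037 0 -0.428;-1 -0.029 -0.037 0 -0.428;-1 -0.029 -0.037 -0.03 -0.428;-1 -0.029 -0.037 -0.07 -0.428;-1 -0.029 -0.037 -0.11 -0.428;-1 -0.029 -0.037 -0.11 -0.428;-1 -0.029 -0.037 -0.11 -0.428"
}}

```text
clock: 9.47
eef_pos: [528.7, 251.4, 354.3]
tcp_rot: [3.138, -0.002, 1.43]
contact_force: [0.4, -0.1, -0.7]
opening: 0.003
```

```bash
python3 - <<'E'
from rig import r, grab_frame, spotter
from h import *
s=r.sense(); print(s['clock'],s['eef_pos'],s['tcp_rot'],s['contact_force'],s['qpos'])
for c in ['scene','top','wrist']:
  g=grab_frame(c)
  if c=='scene': a=crop(g,[523,214,90],50,'',[],4)
  for q in ['stop_top','stop_wing_a','reset_top']:
    print(c,q,[(d['conf'],np.round(d['point'],1)) for d in spotter.place_of(q,c) if q[0]=='r' or np.hypot(d['point'][0]-523,d['point'][1]-214)<60])
cv2.imwrite('pics/c5.png',np.hstack([a,cv2.resize(g['img'][:,:,::-1],None,fx=400/420,fy=400/420)[:,80:480]]))
p=s['eef_pos'];y=s['tcp_rot'][2]
d=np.array([514,-230,0])-p
print((d[:2]@[np.cos(y),np.sin(y)])/1000,(d[:2]@[np.sin(y),-np.cos(y)])/1000)
E
```

```text
9.4667 [528.71694465 251.38665668 354.28006658] [ 3.13760451e+00 -2.46087150e-03  1.43009965e+00] [ 0.40734254 -0.07385459 -0.71073571] [ 4.41305361e-01  3.43818193e-01  1.76941784e+00 -1.59902797e-04
  1.02367235e+00  5.82089813e-01]
scene stop_top [(0.63, array([523.1, 212. ,  99.5]))]
scene stop_wing_a [(0.98, array([555.7, 228.2,  84.9])), (0.66, array([491.9, 197.1,  84.9]))]
scene reset_top []
top stop_top [(0.64, array([525.5, 213.1,  94.3]))]
top stop_wing_a [(0.87, array([489.1, 200.4,  79.4])), (0.77, array([556.5, 224.5,  82.5]))]
top reset_top [(0.53, array([ 514.1, -229.5,   83.6]))]
wrist stop_top [(0.88, array([518.8, 214.9,  93.5]))]
wrist stop_wing_a [(0.82, array([493.3, 200. ,  80.9])), (0.79, array([555.9, 229.3,  83.6]))]
wrist reset_top [(0.29, array([490.8, 199.1,  82.1]))]
-0.4786936538106144 0.052934747488685464
```

View pics/c5.png

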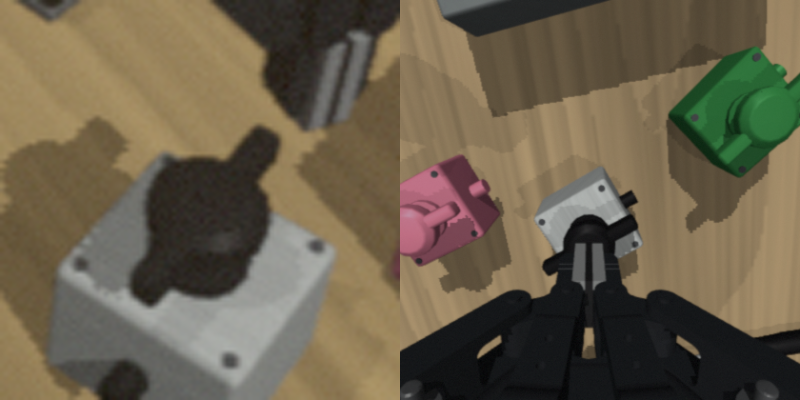

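The button is back out: wing points at 83–85 mm and 23°. Moving to the reset.

{"name": "apply_moves", "arguments": {
  "motion": "-1 -0.479 0.053 0 0;-1 -0.479 0.053 0 0;-1 -0.479 0.053 0 0;-1 -0.479 0.053 0 0;-1 -0.479 0.053 0 0;-1 -0.479 0.053 0 0;-1 -0.479 0.053 0 0;-1 -0.479 0.053 0 0;-1 -0.479 0.053 0 0;-1 -0.479 0.053 0 0;-1 -0.479 0.053 0 0;-1 -0.479 0.053 0 0;-1 -0.479 0.053 0.01 0;-1 -0.479 0.053 0.01 0;-1 -0.479 0.053 0.01 0"
}}

```text
clock: 11.32
eef_pos: [514.1, -229.9, 340.9]
tcp_rot: [-3.14, -0.001, 1.432]
contact_force: [-0.7, -0.1, -0.4]
opening: 0.001
```

```bash
python3 - <<'E'
from rig import r, grab_frame, spotter
from h import *
s=r.sense(); print(s['clock'],s['eef_pos'],s['tcp_rot'],s['contact_force'])
g=grab_frame('wrist')
print([(d['conf'],np.round(d['point'],1)) for d in spotter.place_of('reset_top','wrist')])
C=[515,-231]
Q=[[*C,78]]+[[C[0]+14*np.cos(t),C[1]+14*np.sin(t),78] for t in np.arange(0,6.2,.39)]
a=crop(g,[*C,78],50,'',Q,4)
cv2.imwrite('pics/c6.png',np.hstack([a,cv2.resize(g['img'][:,:,::-1],None,fx=400/420,fy=400/420)[:,80:480]]))
E
```

```text
11.3167 [ 514.10405073 -229.93262216  340.88734943] [-3.13965080e+00 -9.32270609e-04  1.43212030e+00] [-0.73925028 -0.11016908 -0.44869612]
[(0.81, array([ 515.3, -231. ,   83. ]))]
```

View pics/c6.png

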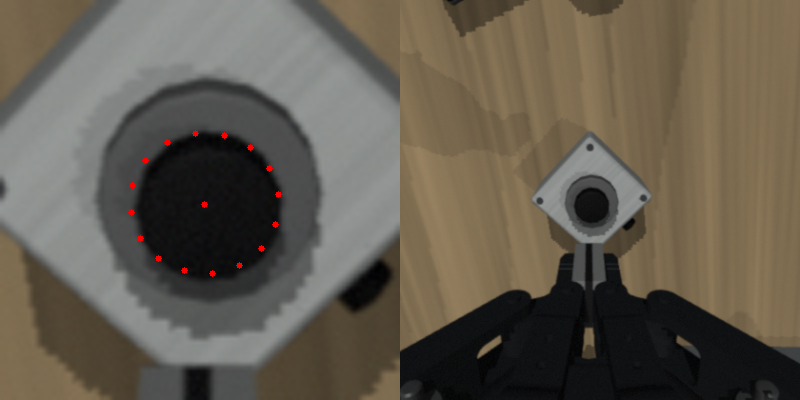

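The ring fits the button's edge to about 1 mm. Pressing.

{"name": "apply_moves", "arguments": {
  "motion": "-1 -0.001 0.001 0.03 0;-1 -0.001 0.001 0.06 0;-1 -0.001 0.001 0.08 0;-1 -0.001 0.001 0.087 0;-1 -0.001 0.001 0.09 0;-1 -0.001 0.001 0.092 0;-1 -0.001 0.001 0.094 0;-1 -0.001 0.001 0.096 0;-1 -0.001 0.001 0.097 0;-1 -0.001 0.001 0.097 0;-1 -0.001 0.001 0.097 0"
}}

```text
clock: 12.33
eef_pos: [515.8, -231.3, 248.9]
tcp_rot: [3.14, -0.0, 1.433]
contact_force: [-12.1, 8.9, 37.1]
opening: 0.002
```

Stopped at tip z of about 76 with 37 N. Either the fingers sit on the ring, or the button is in and everything is higher than stated. I'll back off gradually and read the force against height to tell which.

{"name": "apply_moves", "arguments": {
  "motion": "-1 0 0 -0.003 0;-1 0 0 -0.004 0;-1 0 0 -0.004 0;-1 0 0 -0.004 0"
}}

```text
clock: 12.67
eef_pos: [516.0, -231.7, 250.0]
tcp_rot: [3.139, 0.001, 1.433]
contact_force: [-0.2, 2.8, 4.4]
opening: -0.0
```

```bash
python3 - <<'E'
from rig import r, grab_frame, spotter
from h import *
s=r.sense(); print(s['clock'],s['eef_pos'],s['tcp_rot'],s['contact_force'],s['wrist_torque'])
C=[516,-231.5]
a=[]
for c in ['scene','wrist']:
  g=grab_frame(c); a.append(crop(g,[*C,78],33,'',[],6)[:396,:396])
cv2.imwrite('pics/c7.png',np.hstack(a))
E
```

```text
12.6667 [ 516.03230998 -231.70730888  250.01051695] [3.13898670e+00 5.11669055e-04 1.43266976e+00] [-0.21501401  2.77407636  4.39730186] [ 0.45026021 -0.0290688  -0.02610662]
```

View pics/c7.png

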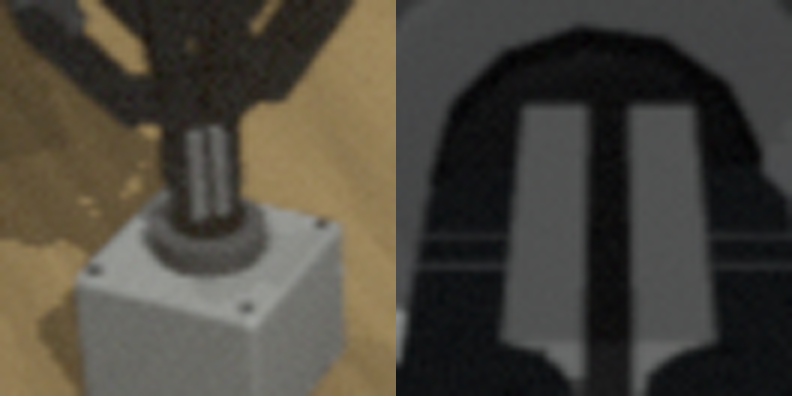

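{"name": "apply_moves", "arguments": {
  "motion": "-1 0 0 -0.002 0;-1 0 0 -0.002 0;-1 0 0 -0.002 0"
}}

```text
clock: 13.02
eef_pos: [515.9, -231.9, 251.0]
tcp_rot: [3.14, 0.0, 1.433]
contact_force: [2.9, 1.7, 4.2]
opening: -0.002
```

{"name": "apply_moves", "arguments": {
  "motion": "-1 0 0 -0.002 0;-1 0 0 -0.002 0;-1 0 0 -0.002 0"
}}

```text
clock: 13.27
eef_pos: [515.5, -231.9, 252.8]
tcp_rot: [3.141, 0.0, 1.433]
contact_force: [1.9, -0.9, 2.9]
opening: -0.0
```

{"name": "apply_moves", "arguments": {
  "motion": "-1 0 0 -0.003 0;-1 0 0 -0.003 0;-1 0 0 -0.003 0"
}}

```text
clock: 13.52
eef_pos: [514.9, -231.6, 255.4]
tcp_rot: [-3.14, -0.0, 1.433]
contact_force: [0.4, 0.2, 0.9]
opening: 0.001
```

The force fell from 4.4 N to about 1 N between z 250 and 255.4, as a spring would, so the button seems to start higher than 78. I'll do a slow second press with readings.

{"name": "apply_moves", "arguments": {
  "motion": "-1 0 0 -0.005 0;-1 0 0 -0.005 0;-1 0 0 -0.005 0;-1 0 0 -0.005 0"
}}

```text
clock: 13.85
eef_pos: [515.3, -231.6, 260.7]
tcp_rot: [-3.141, -0.0, 1.433]
contact_force: [-0.4, 1.1, 0.3]
opening: 0.002
```

```bash
cat > s.py <<'E'
from rig import r, grab_frame
import numpy as np
v=[]
for i in range(6):
    s=r.sense(); v.append(np.r_[s['eef_pos'],s['contact_force']]); grab_frame('top')
print(s['clock'],np.mean(v,0).round(2),np.std(v,0).round(2)[-1])
E
python3 s.py
```

```text
14.1 [ 5.1530e+02 -2.3162e+02  2.6059e+02  0.0000e+00  1.3000e-01  4.0000e-02] 0.29
```

{"name": "apply_moves", "arguments": {
  "motion": "-1 0 0 0.005 0;-1 0 0 0.005 0"
}}

```text
clock: 14.32
eef_pos: [515.4, -231.6, 255.0]
tcp_rot: [-3.141, -0.0, 1.433]
contact_force: [0.8, -1.1, 1.6]
opening: -0.002
```

```bash
python3 s.py
```

```text
14.5667 [ 5.1537e+02 -2.3165e+02  2.5542e+02  1.4000e-01 -1.3000e-01  5.3000e-01] 1.02
```

{"name": "apply_moves", "arguments": {
  "motion": "-1 0 0 0.002 0;-1 0 0 0.002 0"
}}

```text
clock: 14.78
eef_pos: [515.4, -231.7, 253.6]
tcp_rot: [3.142, 0.0, 1.433]
contact_force: [-1.3, 0.9, 2.0]
opening: 0.005
```

```bash
python3 s.py
```

```text
15.0333 [ 515.41 -231.66  253.72   -0.58    0.52    2.42] 0.4
```

{"name": "apply_moves", "arguments": {
  "motion": "-1 0 0 0.002 0;-1 0 0 0.002 0"
}}

```text
clock: 15.25
eef_pos: [515.4, -231.7, 251.6]
tcp_rot: [3.141, 0.0, 1.433]
contact_force: [-0.3, 0.4, 4.3]
opening: -0.001
```

```bash
python3 s.py
```

```text
15.5 [ 5.1544e+02 -2.3168e+02  2.5168e+02 -6.7000e-01  1.9000e-01  3.5700e+00] 0.66
```

{"name": "apply_moves", "arguments": {
  "motion": "-1 0 0 0.002 0;-1 0 0 0.002 0"
}}

```text
clock: 15.72
eef_pos: [515.4, -231.7, 249.5]
tcp_rot: [3.141, 0.0, 1.433]
contact_force: [-0.8, 0.9, 4.6]
opening: -0.0
```

```bash
python3 s.py
```

```text
15.9667 [ 515.45 -231.69  249.67   -0.83    0.63    4.79] 0.27
```

{"name": "apply_moves", "arguments": {
  "motion": "-1 0 0 0.002 0;-1 0 0 0.002 0"
}}

```text
clock: 16.18
eef_pos: [515.6, -231.7, 249.2]
tcp_rot: [3.141, 0.0, 1.433]
contact_force: [-5.6, 2.6, 20.4]
opening: 0.002
```

```bash
python3 s.py
```

```text
16.4333 [ 515.52 -231.71  249.18   -5.48    2.32   21.85] 0.72
```

Contact begins at about z 255.4, the force rises steadily at 0.6 N/mm, and at 249.3 it reaches 5.0 N and then goes hard. That is exactly 6 mm of travel and the stated 5 N, so the button is fully in. Releasing and moving clear.

{"name": "apply_moves", "arguments": {
  "motion": "-1 0 0 -0.01 0;-1 0 0 -0.03 0;-1 0 0 -0.07 0;-1 0 0 -0.11 0;-1 0 0 -0.15 0;-1 0 0 -0.15 0;-1 0 0 -0.15 0;-1 -0.1 0 -0.15 0;-1 -0.1 0 -0.15 0;-1 -0.1 0 -0.15 0;-1 -0.1 0 -0.15 0;-1 -0.1 0 -0.15 0"
}}

```text
clock: 17.48
eef_pos: [500.9, -331.2, 395.7]
tcp_rot: [-3.139, -0.002, 1.431]
contact_force: [-1.1, 0.7, 0.0]
opening: 0.001
```

```bash
python3 - <<'E'
from rig import r, grab_frame, spotter
from h import *
s=r.sense(); print(s['clock'],s['eef_pos'],s['contact_force'],s['qvel'].round(3) if hasattr(s['qvel'],'round') else s['qvel'])
for c in ['scene','top']:
  g=grab_frame(c); cv2.imwrite(f'pics/{c}9.png',g['img'][:,:,::-1])
  for q in ['stop_top','stop_wing_a','reset_top']:
    print(c,q,[(d['conf'],np.round(d['point'],1)) for d in spotter.place_of(q,c) if q[0]=='r' or np.hypot(d['point'][0]-523,d['point'][1]-214)<60])
E
```

```text
17.4833 [ 500.91544353 -331.18319641  395.68806544] [-1.08001248  0.6991781   0.02227745] [ 0.029 -0.017  0.012  0.007  0.006  0.008]
scene stop_top [(0.78, array([522.7, 213. ,  96.9]))]
scene stop_wing_a [(0.85, array([555.6, 232.3,  85.2])), (0.62, array([492.2, 201.6,  83. ]))]
scene reset_top [(0.47, array([ 514.9, -229.4,   88.6]))]
top stop_top [(0.76, array([523.9, 212.8,  94.6])), (0.37, array([487.6, 200.4,  80.2]))]
top stop_wing_a [(0.84, array([488.2, 202.1,  82.2])), (0.78, array([555.3, 223.4,  84.3]))]
top reset_top [(0.44, array([ 511. , -230.7,   82.7]))]
```

View pics/scene9.png

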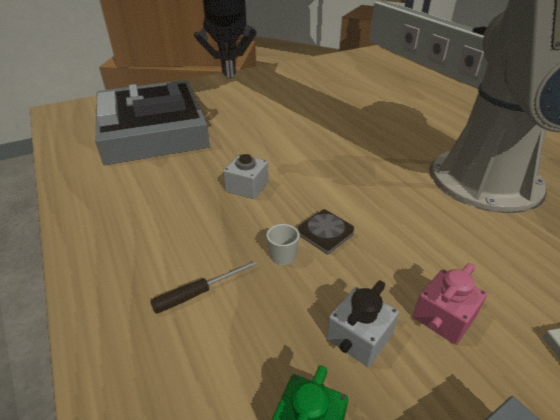

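The picture matches the starting one: screwdriver, cup and fan are where they were, the stop at (366,305) is out, the reset at (246,162) is out, and the arm is clear.

```bash
python3 -c "
from rig import r
print(r.sign_off())"
```

```text
the job is handed in; nothing more can be done
None
```

The emergency stop was tested in the order you asked, then the reset button was pressed. I handed the job in at about 18 s of the 58 s allowed.

- **Stop press:** I pushed the mushroom button to its bottom stop (9.5 mm, 17 N). After letting go it stayed in, with the wings reading about 10 mm lower.
- **Stop twist:** I pushed one wing clockwise to about 0.85 rad, estimated from the wing points. The head sprang out, and after I backed off it returned to its rest angle and full height.
- **Reset:** I pressed it fully in and let go. I then pressed it a second time, slowly, to confirm: about 6 mm of travel, 5 N at the end, then a hard stop.
- **Final check:** both buttons are out, the arm is clear with no contact force, and the screwdriver, cup and fan look unmoved in the scene view.

**Disagreements:**
- **Reset height:** the button met the fingers at about 82 mm, not the stated 78 mm. The cameras also read 82–89 mm, but only with low to middling confidence. I relied on the travel and force to judge it fully in, so I could not fully rule out the fingers having met its ring.
- **Reset force:** the first press reached about 37 N at the fingertips, harder than needed because I had aimed for the stated height.

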